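Start a large coffee on the counter controls

ROBOT

A 6-joint arm with a two-finger parallel gripper is mounted at the origin on the work surface. World frame = base frame: x ahead of the robot, y to its left, z up, the work surface at z = 0. Lengths are in m, angles in rad, forces in N, time in s.
With the tool pointing down it reaches from about 0.3 to 0.825 m from the base axis. Payload 5.4 kg.
Tool frame: the origin (TCP) lies at the very end of the fingers, on their centre line; the grasp point (between the pads) lies 19 mm behind it (r.hold_point_z is the z of the grasp point in the tool frame, in m); z points along the fingers, y is the direction in which the jaws open and shut (so a half turn about z gives the same grasp; the last joint's range is limited). The gripper opens to 92 mm and grips with 3 to 60 N. Pads are 20 mm wide; open, the fingers measure 128 mm over their backs; the gripper's body (75 mm by 189 mm) begins 69 mm behind the grasp point.
Start: joints at [-1.383, 0.158, 1.597, -0, 1.386, -0.21], TCP at [0.223, -0.53, 0.215] pointing down, gripper open.
Joint ranges: [-2.91, 2.91], [-0.94, 2.29], [0.18, 2.7], [-1.29, 4.43], [0.17, 2.64], [-3, 3]. Speed limits (rad/s): [2.57, 2.57, 3.14, 3.14, 3.14, 3.14].

INTERFACE

Orientations are given as a unit quaternion [w, x, y, z].
In Python, from cell import r gives the robot as it stands. The module is installed in compiled form; this text tells all that it offers.
- The arm moves only by the tool play_rows, never from a script. Its arguments are lists of equal length, an entry for each row: "offset": the shift along the world's x, y, z in units of 25 mm (1.0 is 25 mm), a list of three; "spin": the turn about the world's z in units of 5 degrees (1.0 is 5 degrees). A call has 1 to 20 rows; each row shifts and turns the pose as measured when the row begins; what a row does not reach is not made up. A row lasts 1/12 s, in which the tool goes at most 41.7 mm and 7.16 degrees, less where a joint would pass 70% of its speed; a pose out of reach is approached as far as the arm can. A call with a number of a shift or a turn outside -1 to 1 is refused whole. A call with a gripper value outside its range is refused whole. "grip" is the closure in counts, from 0 (fully open) to 255 (shut), set as the call begins (left out, the last holds). The fingers move at their own pace and stop on an object; "squeeze" is the grip in N (left out, the last holds). Time passes only in rows, so rows that do not move let the fingers close. It gives the time, the measured TCP pose, the force and the opening at its end, in the units of the state.
- r.state(): the state, without advancing time (a new reading comes with each control period).
- r.grab_frame(name): name is "side" or "top"; returns (picture, depth): 480x640x3 uint8, red, green, blue; 480x640 float32, m along the optical axis (not along the pixel's ray), 0 where there is no reading.
- r.camera_info(name): a dict with "K" (3x3 intrinsics, pixels), "pose" (4x4, takes a point from camera to world coordinates). Camera axes: x right, y up, looking along -z (the intrinsics and any distortion apply to the point x, -y, -z); pixel columns grow to the right and rows downward; lengths in m; the calibration is good to about 2 mm. A picture is of the moment at which its call begins. camera_info takes no time and is no camera call.
- r.finish_job(): hands the job in, once; it reports no verdict.
The state is a dict: "clock": time; "joint_pos": joint angles; "joint_vel": joint speeds; "joint_efforts": joint torques, N m; "eef_pos": TCP position; "eef_rot": TCP orientation; "force": force on the tool from outside, world axes, zero at the start; "ft_torque": the same for the moment, N m; "grip_width": finger opening in m.
Only numpy, scipy, OpenCV 4.12 (cv2) and the standard library are available. Lean on these libraries where they do the work, as an engineer would, in place of code of your own. Each camera call takes 0.05 s, during which the arm holds its last target.

TASK

Start a large coffee: press down the raised end of the power rocker until it has tipped fully over to on, then press the large round key all the way down so that it stays there, then press the long start bar down, hold it down for about two seconds and let it come back up. Leave the small round key unpressed, and leave the cups, jars and tools on the counter where they stand.

Things in the scene. Friction and masses are not known exactly. Their poses are not given: they have to be found in the camera images.
- rocker (a joint): the power rocker's angle, rad: near 0 (up to 0.05) is off, 0.32 is fully on. It is a flat metal paddle, 72 x 44 mm, hinged across its middle on top of a black box (92 x 68 mm, 24 mm high, screwed to the counter). About 3 N on its raised end tips it; it is held by friction and stays where it is left
- rocker_on_end (a point): the point to press on the rocker: the top of the small cross rib (5 mm wide) near its ON end, which stands raised while off (about 45 mm above the counter) and goes down about 9 mm, to about 36 mm, when on. The point is 28 mm from the hinge; its x axis points outward along the paddle, from the hinge to the ON end, y along the hinge. The paddle ends 8 mm beyond the point. The box may be turned well to either side
- large_key (a joint): how far the large key is pushed down, m: 0 up (it may start up to 0.0015 down), 0.008 fully down. About 3 N pushes it and it stays where it is pushed, it does not spring back
- large_key_top (a point): centre of the top of the large round metal key: a disc 46 mm in diameter on a black box 72 mm square and 24 mm high; its top is 38 mm above the counter when up, 30 mm when down
- small_key (a joint): how far the small key is pushed down, m: 0 up. Not to be pressed
- small_key_top (a point): centre of the top of the small round metal key: a disc 22 mm in diameter, 38 mm above the counter, on a box like the large key's. Not to be pressed
- start_bar (a joint): how far the start bar is pushed down, m: 0 up, 0.008 fully down; a spring returns it (about 1.5 N to begin, 4.5 N fully down)
- start_bar_top (a point): centre of the top of the start bar: a straight metal bar 22 mm (x) by 104 mm (y, its long axis) on a black box 44 x 124 mm, 24 mm high; its top is 38 mm above the counter when up, 30 mm when fully down
- tamper: steel coffee tamper, 56 mm across, 80 mm tall; loose, origin at the centre of its underside. A bystander
- cappuccino_cup: white mug-shaped cup, 84 mm across, 62 mm tall; loose, origin at the centre of its underside. A bystander
- milk_jug: steel milk jug with a handle, 76 mm across, 88 mm tall; loose, origin at the centre of its underside. A bystander
- espresso_cup: small white cup with a handle, 62 mm across, 56 mm tall; loose, origin at the centre of its underside. A bystander
- sugar_jar: closed amber glass jar, 84 mm across, 130 mm tall; loose, origin at the centre of its underside. A bystander
- cocoa_shaker: steel shaker can, 64 mm across, 110 mm tall; loose, origin at the centre of its underside. A bystander
- paper_cup: paper cup, 80 mm across, 90 mm tall, on the drip tray of the coffee tap at the back; loose, origin at the centre of its underside. A bystander
Things that resemble listed ones, but are neither listed nor needed, are in the scene too. What is shaped like the part that bears start_bar but green is not meant.

How it is judged:
On the way, in this order (a step that is already met when the one before it is completed fails the run):
1. the power rocker is tipped on (value of joint rocker above 0.26 rad), for 0.1 s.
2. the large key is pressed down (value of joint rocker above 0.26 rad and value of joint large_key above 0.006 m), for 0.1 s.
3. the start bar is held down (all of step 2 and value of joint start_bar above 0.005 m), for 1.5 s.
At the end, for the whole second after the job is handed in: The rocker is on (above 0.26 rad), the large key is down (more than 6 mm), the start bar is up again (less than 2 mm down) after it was held down (more than 5 mm) for 1.5 s, and the small key is up (all of step 2 and value of joint start_bar below 0.002 m and value of joint small_key below 0.004 m); the robot touches nothing.
It fails at once if the small round key is pressed (value of joint small_key above 0.004 m).
It fails at once if the large key is pressed while the rocker is not on (value of joint large_key above 0.005 m and value of joint rocker below 0.2 rad).
It fails at once if the start bar is pressed while the rocker is not on or the large key is not down (value of joint start_bar above 0.004 m and (value of joint rocker below 0.2 rad or value of joint large_key below 0.005 m)).
It fails at once if a cup, jar, jug, shaker or the tamper is shifted by more than 20 mm or lifted (distance of any of tamper, cappuccino_cup, milk_jug, espresso_cup, sugar_jar, cocoa_shaker, paper_cup from where it was at the start of the episode above 0.02 m).
It fails at once if a cup, jar, jug, shaker or the tamper is tipped over (angle between any of tamper, cappuccino_cup, milk_jug, espresso_cup, sugar_jar, cocoa_shaker, paper_cup's own z axis and vertical above 0.35 rad).
It also fails if it takes over 54 s, if anything falls off the work surface, if the arm or the gripper's body presses on something with over 40 N, if the wrist force passes 120 N, or if a joint passes its speed limit or range.

## Working session

There is one attempt and no reset: what is moved stays moved. The work goes in short steps, Python scripts to look and compute and a tool call to move; the robot and the scene stay as the last step left them, time stands still between calls to the robot, and variables do not carry over. Pictures are saved under pics/ and viewed, and the job is handed in when it is done.

Besides the shell and the picture viewer there is one more tool, called after "Call:" as name(argument=value, ...) on one line, values as JSON. play_rows: Moves the arm, as the interface text tells. Shifts and turns lie within -1 to 1; 1 stands for 25 mm of shift or 5 degrees of turn. Its arguments: {"type":"object","properties":{"offset":{"type":"array","items":{"type":"array","items":{"type":"number"}}},"spin":{"type":"array","items":{"type":"number"}},"grip":{"type":"number"},"squeeze":{"type":"number"}},"required":["offset","spin"]}

```bash
mkdir -p pics
cat > h.py <<'E'
import numpy as np, cv2
from cell import r
def grab(n,tag):
    p,d=r.grab_frame(n); np.savez(f'pics/{tag}.npz',p=p,d=d); cv2.imwrite(f'pics/{tag}.png',p[:,:,::-1]); return p,d
def ray(n,u,v):
    c=r.camera_info(n);K=np.array(c['K']);T=np.array(c['pose'])
    q=np.array([(u-K[0,2])/K[0,0],-(v-K[1,2])/K[1,1],-1.0]); return T[:3,3],T[:3,:3]@q
def onz(n,u,v,z):
    o,d=ray(n,u,v); return o+d*(z-o[2])/d[2]
def atd(n,u,v,dep):
    o,d=ray(n,u,v); return o+d*dep
E
python3 - <<'E'
from h import *
for n in('top','side'):
    grab(n,n+'0'); print(r.camera_info(n))
print(r.state())
E
```

```text
{'K': array([[577.13130297,   0.        , 315.6531346 ],
       [  0.        , 577.13130297, 242.97364331],
       [  0.        ,   0.        ,   1.        ]]), 'pose': array([[-2.98173667e-03,  9.82073348e-01, -1.88475591e-01,
         3.41848852e-01],
       [-9.99930293e-01, -7.74856823e-04,  1.17816985e-02,
        -7.50140380e-02],
       [ 1.14244505e-02,  1.88497583e-01,  9.82007201e-01,
         1.12214491e+00],
       [ 0.00000000e+00,  0.00000000e+00,  0.00000000e+00,
         1.00000000e+00]])}
{'K': array([[594.71498027,   0.        , 328.82826896],
       [  0.        , 594.71498027, 237.61920916],
       [  0.        ,   0.        ,   1.        ]]), 'pose': array([[-9.94530637e-01,  6.08855903e-02, -8.48631632e-02,
         4.41420197e-01],
       [-1.04444299e-01, -5.83227760e-01,  8.05566117e-01,
         8.67951329e-01],
       [-4.47184071e-04,  8.10023657e-01,  5.86397029e-01,
         7.38524558e-01],
       [ 0.00000000e+00,  0.00000000e+00,  0.00000000e+00,
         1.00000000e+00]])}
{'clock': 0.1, 'joint_pos': array([-1.38307680e+00,  1.58978403e-01,  1.59808635e+00,  5.06738021e-06,
        1.38616019e+00, -2.10076181e-01]), 'joint_vel': array([ 0.00043206, -0.00170382, -0.00284799,  0.00026269,  0.00036132,
       -0.00212719]), 'joint_efforts': array([ 1.02139725e-04, -3.86496913e+01, -3.22962034e+01,  7.02563301e-02,
        3.38576990e-02, -5.14822455e-05]), 'eef_pos': array([ 0.22263826, -0.52955723,  0.21373163]), 'eef_rot': array([-8.16068172e-04,  9.80284711e-01,  1.97588508e-01,  1.16130592e-05]), 'force': array([ 0.8946462 , -0.46146925,  0.3510387 ]), 'ft_torque': array([-0.00636296, -0.01381331, -0.00110101]), 'grip_width': 0.09163458158823107}
```

View pics/top0.png

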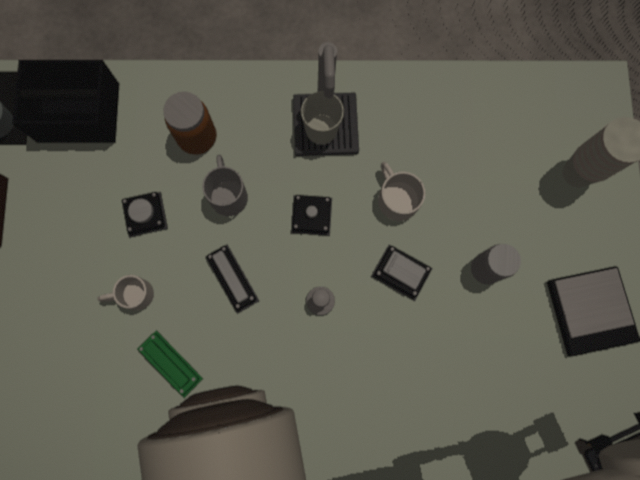

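View pics/side0.png

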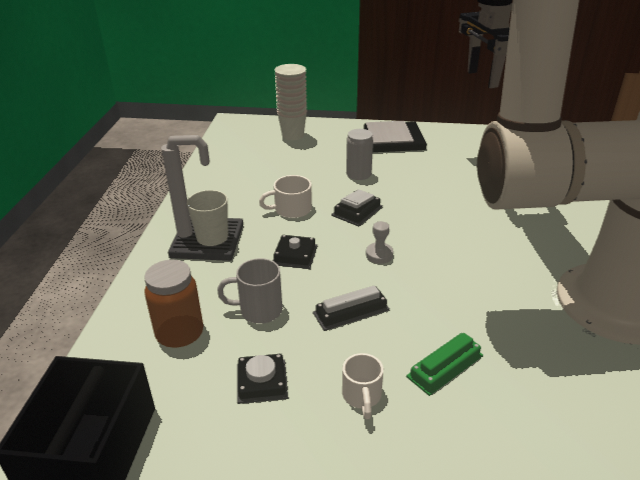

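Top view: the rocker is at about (402,271), the small key (312,212), the large key (142,212) and the black start bar (232,278). The green lookalike at (170,363) is not meant, and neither is the scale at (595,305). Next I enlarge the candidates to confirm them.

Run:
```python
from h import *
t=np.load('pics/top0.npz')['p'][:,:,::-1]; s=np.load('pics/side0.npz')['p'][:,:,::-1]
def c(i,u,v,w=40): return cv2.resize(np.ascontiguousarray(np.clip(i[v-w*3//4:v+w*3//4,u-w:u+w].astype(int)*2,0,255).astype(np.uint8)),(400,300),interpolation=cv2.INTER_CUBIC)
cv2.imwrite('pics/crop1.png',np.vstack([np.hstack([c(t,402,271),c(s,358,206)]),np.hstack([c(t,142,212),c(t,232,278,48)])]))
```

```text
(no output)
```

View pics/crop1.png

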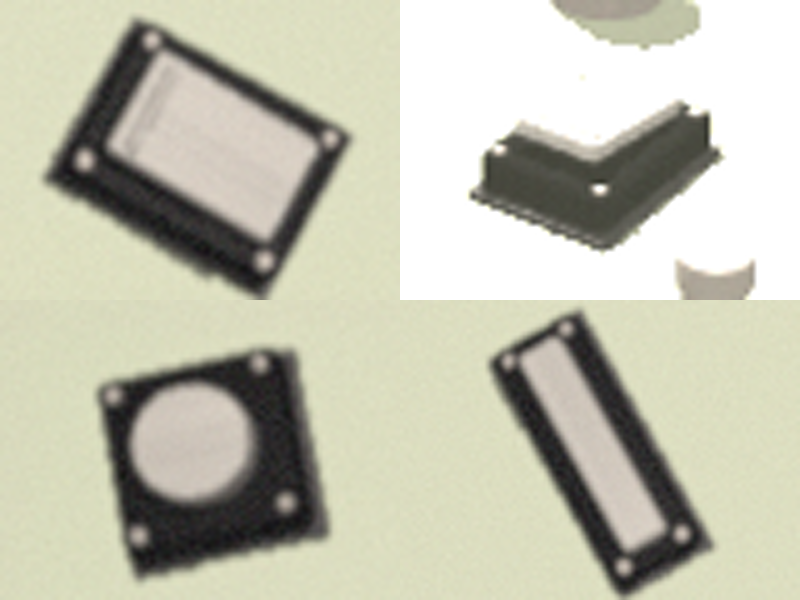

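Run:
```python
from h import *
z=np.load('pics/top0.npz'); t=z['p']; d=z['d']
hsv=cv2.cvtColor(t,cv2.COLOR_RGB2HSV)
def blob(u,v,w,zz,name):
    sub=t[v-w:v+w,u-w:u+w].astype(int); g=sub.sum(2)
    sat=hsv[v-w:v+w,u-w:u+w,1]
    m=((sat<30)&(g>200)).astype(np.uint8)
    n,l,st,c=cv2.connectedComponentsWithStats(m); k=1+np.argmax(st[1:,4])
    cn,_=cv2.findContours((l==k).astype(np.uint8),cv2.RETR_EXTERNAL,cv2.CHAIN_APPROX_NONE)
    rc=cv2.minAreaRect(cn[0]); bx=cv2.boxPoints(rc)+[u-w,v-w]
    ctr=c[k]+[u-w,v-w]; p=onz('top',*ctr,zz)
    P=np.array([onz('top',*q,zz) for q in bx])
    print(name,'px',ctr.round(1),'xyz',p.round(4),'depth',atd('top',*ctr,d[int(round(ctr[1])),int(round(ctr[0]))]).round(4)); print(P[:,:2].round(4).tolist(), np.linalg.norm(P[0]-P[1]).round(4),np.linalg.norm(P[1]-P[2]).round(4), rc[2])
    return P
print(hsv[271,402],hsv[212,142],hsv[240,402])
P=blob(402,271,32,.040,'rocker')
blob(142,212,28,.038,'large'); blob(232,278,40,.038,'bar'); blob(311,212,25,.038,'small')
# rocker heights at both ends
for (u,v) in [(390,262),(392,263),(394,264),(402,269),(410,274),(418,278)]:
    print(u,v,atd('top',u,v,np.median(d[v-1:v+2,u-1:u+2])).round(4))
for n,u,v,zz in [('tamper',321,297,.08),('cap',402,190,.06),('jug',223,187,.088),('esp',130,292,.056),('sugar',185,110,.13),('cocoa',502,260,.11)]:
    print(n,onz('top',u,v,zz).round(3))
s=np.load('pics/side0.npz')['p'][:,:,::-1]
c=s[180:230,320:390]; cv2.imwrite('pics/crop2.png',cv2.resize(c,(700,500),interpolation=cv2.INTER_CUBIC))
```

```text
[ 18  24 106] [ 16  28 101] [ 32  34 112]
rocker px [404.4 269.6] xyz [ 0.498 -0.256  0.04 ] depth [ 0.4981 -0.2561  0.0393]
[[0.498, -0.2144], [0.5353, -0.2375], [0.4977, -0.2982], [0.4608, -0.2748]] 0.044 0.0714 30.963756561279297
large px [139.8 209.9] xyz [0.6151 0.2508 0.038 ] depth [0.6142 0.2497 0.0416]
[[0.6368, 0.2746], [0.6368, 0.2303], [0.5931, 0.2281], [0.5932, 0.2721]] 0.0443 0.0437 90.0
bar px [229.7 276.1] xyz [0.4864 0.0745 0.038 ] depth [0.486  0.0741 0.0409]
[[0.5262, 0.1103], [0.537, 0.0918], [0.4476, 0.0396], [0.4371, 0.058]] 0.0215 0.1035 60.461219787597656
small px [311.4 210.8] xyz [ 0.6132 -0.08    0.038 ] depth [ 0.6131 -0.08    0.0387]
[[0.6228, -0.0695], [0.6228, -0.0889], [0.6029, -0.0888], [0.6029, -0.0695]] 0.0194 0.0199 90.0
390 262 [ 0.5121 -0.2287  0.0435]
392 263 [ 0.51   -0.2323  0.0443]
394 264 [ 0.5085 -0.2364  0.0418]
402 269 [ 0.4993 -0.2518  0.039 ]
410 274 [ 0.49   -0.267   0.0369]
418 278 [ 0.4825 -0.2822  0.0359]
tamper [ 0.442 -0.097  0.08 ]
cap [ 0.649 -0.253  0.06 ]
jug [0.646 0.084 0.088]
esp [0.455 0.255 0.056]
sugar [0.78  0.151 0.13 ]
cocoa [ 0.505 -0.419  0.11 ]
```

View pics/crop2.png

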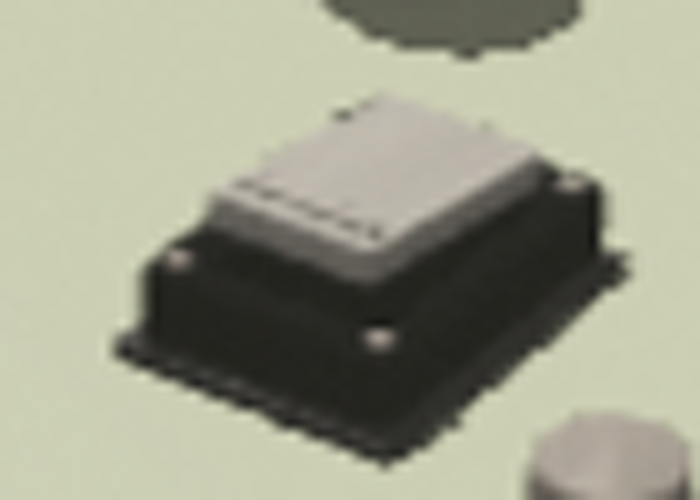

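The crops confirm it. The rocker's rib sits on the raised (+x,+y) end, and the press point is about (0.5126, -0.232). The large key is the big disc and the start bar is the black-based bar. I'll close the gripper and move over the rocker, with the jaws' axis along the hinge.

Call:
play_rows(offset=[[0,0,0],[0.9,0.9,0],[0.9,0.9,0],[0.9,0.9,0],[0.9,0.9,0],[0.9,0.9,0],[0.9,0.9,0],[0.9,0.9,0],[0.9,0.9,0],[0.9,0.9,0],[0.9,0.9,0],[0.9,0.9,0],[0,0,0]], spin=[0,1,1,1,1,1,1,1,0,0,0,0,0], grip=255, squeeze=10)

```text
clock: 1.18
eef_pos: [0.4757, -0.2676, 0.2091]
eef_rot: [-0.004, 0.869, 0.494, -0.001]
force: [0.1, 0.3, 0.1]
grip_width: 0.0076
```

Call:
play_rows(offset=[[0.75,0.7,-0.8],[0.7,0.7,-0.8],[0.1,0.1,-0.8],[0,0,-0.8],[0,0,-0.8],[0,0,0]], spin=[0,0,0,0,0,0])

```text
clock: 1.68
eef_pos: [0.5166, -0.2277, 0.1059]
eef_rot: [-0.002, 0.868, 0.496, -0.001]
force: [-0.9, 1.1, -1.1]
grip_width: 0.0005
```

Call:
play_rows(offset=[[-0.15,-0.15,-0.6],[0,0,-0.6],[0,0,-0.6],[0,0,0],[0,0,0]], spin=[0,0,0,0,0])

```text
clock: 2.1
eef_pos: [0.5122, -0.234, 0.0624]
eef_rot: [-0.002, 0.869, 0.496, -0.001]
force: [-1.0, -0.7, 0.5]
grip_width: 0.0004
```

Run:
```python
from h import *
p,d=grab('side','s1'); cv2.imwrite('pics/s1c.png',cv2.resize(np.ascontiguousarray(p[140:240,290:420,::-1]),(780,600),interpolation=cv2.INTER_CUBIC)); print(r.state()['eef_pos'],r.state()['force'])
```

```text
[ 0.51213223 -0.23399111  0.06239068] [-1.37155597  0.32670441  1.00961529]
```

View pics/s1c.png

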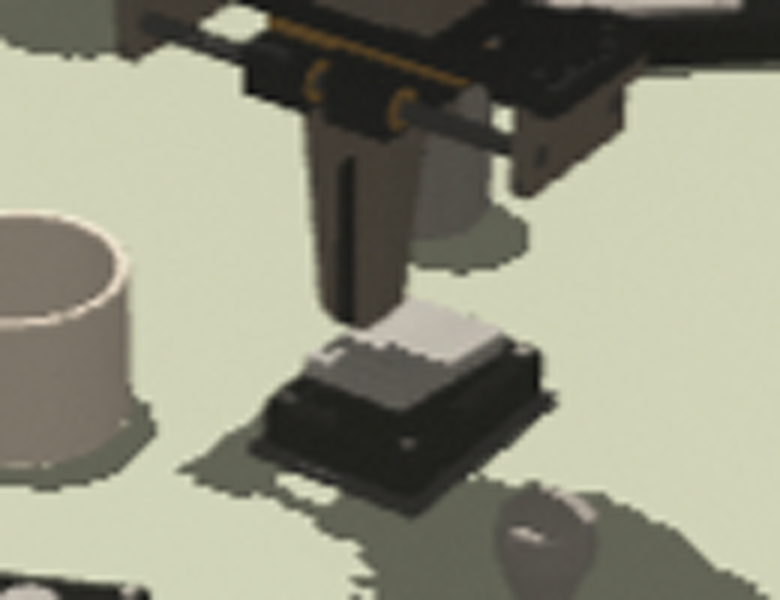

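The fingertip at about (350,325) in the crop is over the rib end and clear of the cup. Pressing down now.

Call:
play_rows(offset=[[0.06,0.1,-0.4],[0,0,-0.3],[0,0,-0.25],[0,0,-0.2],[0,0,-0.2],[0,0,-0.2]], spin=[0,0,0,0,0,0])

```text
clock: 2.65
eef_pos: [0.5184, -0.2333, 0.0348]
eef_rot: [0.001, 0.868, 0.496, 0.001]
force: [-21.3, 13.3, 55.6]
grip_width: 0.0007
```

Call:
play_rows(offset=[[0,0,0.3],[0,0,0.8],[0,0,0.8],[0,0,0.8],[0,0,0]], spin=[0,0,0,0,0])

```text
clock: 3.07
eef_pos: [0.5181, -0.234, 0.1057]
eef_rot: [0.002, 0.868, 0.497, -0.001]
force: [0.5, -0.4, 0.3]
grip_width: 0.0005
```

Run:
```python
from h import *
p,d=grab('side','s2'); cv2.imwrite('pics/s2c.png',cv2.resize(np.ascontiguousarray(p[140:240,290:420,::-1]),(780,600),interpolation=cv2.INTER_CUBIC)); print(r.state()['eef_pos'],r.state()['force'])
d0=np.load('pics/side0.npz')['d']
for v,u in [(204,347),(203,351),(200,355),(198,360),(195,365)]:
    print(u,v,atd('side',u,v,d0[v,u]).round(4),atd('side',u,v,d[v,u]).round(4))
```

```text
[ 0.51704146 -0.23329438  0.10358636] [ 0.35574182 -0.8487477   0.38215984]
347 204 [ 0.5168 -0.2279  0.0347] [ 0.5168 -0.2282  0.0345]
351 203 [ 0.5078 -0.2229  0.041 ] [ 0.5083 -0.2306  0.0362]
355 200 [ 0.4999 -0.235   0.0417] [ 0.5005 -0.2448  0.0354]
360 198 [ 0.4896 -0.246   0.0406] [ 0.4898 -0.2492  0.0386]
365 195 [ 0.4795 -0.2635  0.0383] [ 0.4794 -0.2599  0.0405]
```

View pics/s2c.png

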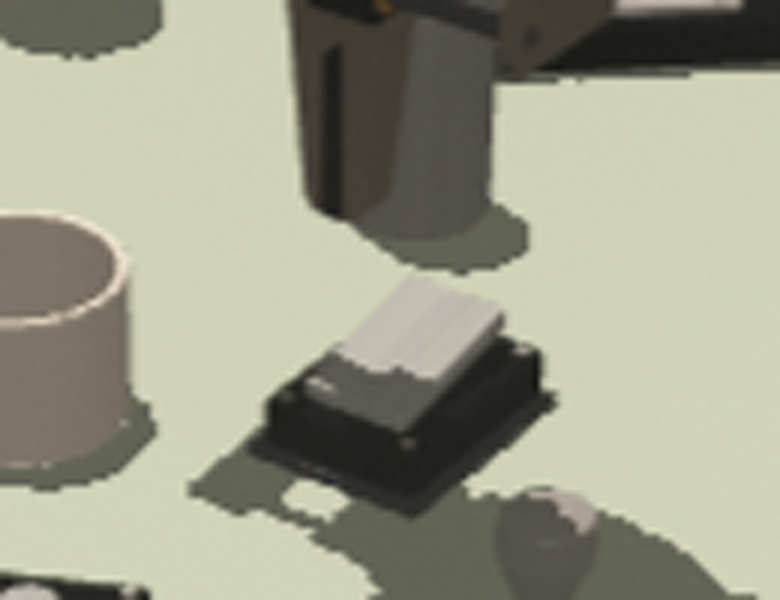

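The paddle now tilts the other way, with the ON end down at (335,390) in the crop. Next I raise the tool and go to the large key, then check the rocker from above with the arm out of the way.

Call:
play_rows(offset=[[0,0,0.9],[0,0,0.9],[0,0.4,0.9],[0.2,0.95,0.3],[0.2,0.95,0],[0.2,0.95,0],[0.2,0.95,0],[0.2,0.95,0],[0.2,0.95,0],[0.2,0.95,0],[0.2,0.95,0],[0.2,0.95,0],[0.2,0.95,0],[0.2,0.95,0],[0.2,0.95,0],[0.2,0.95,0],[0.2,0.95,0],[0.2,0.95,0],[0.2,0.95,0],[0,0,0]], spin=[0,0,0,0,0,0,0,0,0,0,0,0,0,0,0,0,0,0,0,0])

```text
clock: 4.78
eef_pos: [0.5809, 0.1755, 0.1384]
eef_rot: [-0.015, 0.869, 0.494, -0.022]
force: [0.1, -0.1, -0.2]
grip_width: 0.0007
```

Run:
```python
from h import *
p,d=grab('top','t2'); z=np.load('pics/top0.npz')
D=np.array([.523,.853]);C=np.array([.498,-.256])
for dd in(z['d'],d):
  a=[]
  for u in range(385,424):
    for v in range(252,288):
      q=atd('top',u,v,dd[v,u]); s=(q[:2]-C)@D; w=(q[:2]-C)@[-D[1],D[0]]
      if abs(w)<.017 and abs(s)<.022: a.append((s,q[2]))
  a=np.array(a); print(np.polyfit(a[:,0],a[:,1],1),len(a))
s=r.state();print(s['eef_pos'],s['joint_pos'])
```

```text
[0.1298169  0.03875875] 404
[-0.16973604  0.03896988] 418
[0.58031684 0.1736513  0.13783274] [0.08697859 0.34333705 1.53320165 0.00860282 1.3187043  0.62127742]
```

View pics/t2.png

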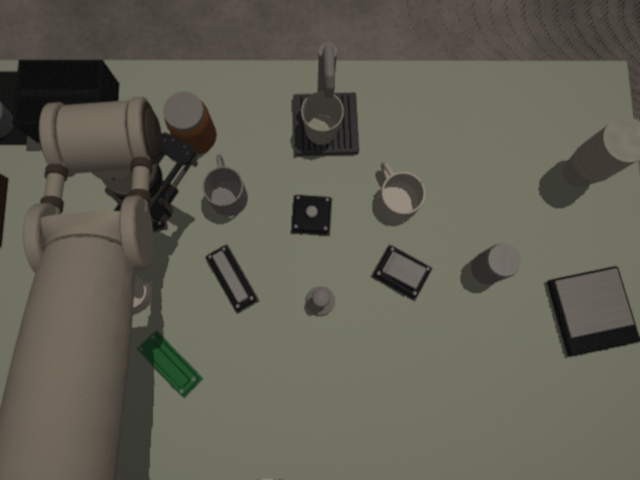

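From above, the rocker's slope went from +0.13 to -0.17 rad, so it is fully on and stayed there. Now I finish the approach to the large key. I also turn the tool 60 degrees, which swings the body away from the sugar jar and suits the bar later.

Call:
play_rows(offset=[[0.3,0.5,0.1],[0.3,0.5,0.1],[0.2,0.5,0.1],[0.2,0.5,0.1],[0.2,0.4,0],[0.1,0.4,0],[0,0.2,0],[0,0,0],[0,0,0],[0,0,0],[0,0,0],[0,0,0],[0,0,0],[0,0,0]], spin=[1,1,1,1,1,1,1,1,1,1,1,1,0,0])

```text
clock: 6.0
eef_pos: [0.6071, 0.2317, 0.1251]
eef_rot: [-0.003, 0.488, 0.872, -0.043]
force: [0.4, 0.4, 0.4]
grip_width: 0.0004
```

Call:
play_rows(offset=[[0.3,0.7,-0.7],[0.1,0.2,-0.7],[0,0,-0.7],[0,0,-0.4],[0,0,0],[0,0,0]], spin=[0,0,0,0,0,0])

```text
clock: 6.5
eef_pos: [0.6165, 0.25, 0.0559]
eef_rot: [-0.004, 0.494, 0.868, -0.045]
force: [-0.9, 0.3, -0.1]
grip_width: 0.0005
```

Run:
```python
from h import *
p,d=grab('side','s3'); cv2.imwrite('pics/s3c.png',cv2.resize(np.ascontiguousarray(p[280:430,160:360,::-1]),(800,600),interpolation=cv2.INTER_CUBIC)); print(r.state()['eef_pos'],r.state()['force'])
```

```text
[0.61636373 0.24991999 0.05586828] [ 0.34319591 -0.30210132 -0.61565303]
```

View pics/s3c.png

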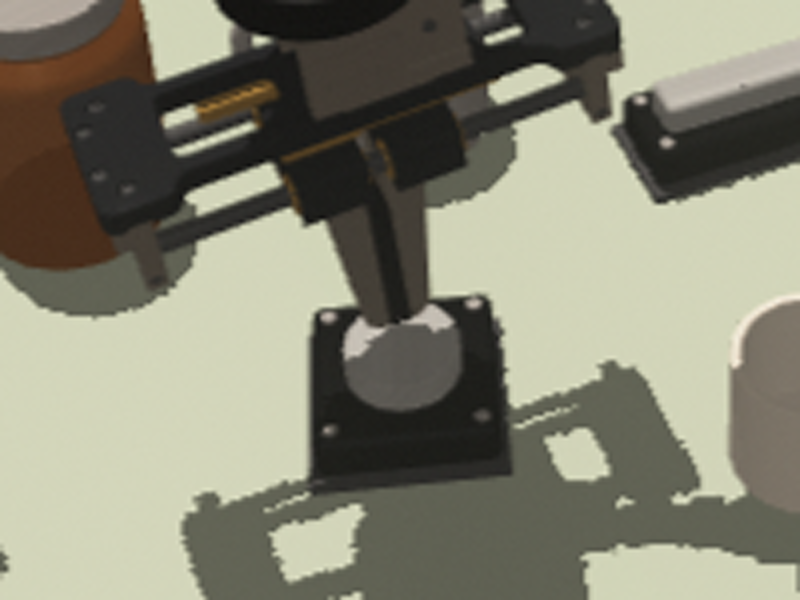

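The fingertip at (395,320) in the crop is above the large disc, and everything else is clear. Pressing in small steps.

Call:
play_rows(offset=[[0,0,-0.4],[0,0,-0.3],[0,0,-0.2],[0,0,-0.2],[0,0,-0.15],[0,0,-0.12]], spin=[0,0,0,0,0,0])

```text
clock: 7.05
eef_pos: [0.6195, 0.2502, 0.0303]
eef_rot: [-0.001, 0.494, 0.868, -0.044]
force: [-10.8, -3.1, 16.9]
grip_width: 0.0003
```

Call:
play_rows(offset=[[0,0,-0.12],[0,0,-0.1],[0,0,0.4],[0,0,0.8],[0,0,0.8],[0,0,0.8],[0,0,0.8],[-0.6,-0.8,0.6],[-0.6,-0.8,0.2],[-0.6,-0.8,0],[-0.6,-0.8,0],[-0.6,-0.8,0],[-0.4,-0.8,0],[0,0,0]], spin=[0,0,0,0,0,0,0,0,0,0,0,0,0,0])

```text
clock: 8.22
eef_pos: [0.5338, 0.1272, 0.1496]
eef_rot: [0.004, 0.493, 0.869, -0.041]
force: [0.1, -0.4, 0.4]
grip_width: 0.0009
```

Run:
```python
from h import *
p,d=grab('side','s4'); z=np.load('pics/side0.npz')['d']
P=np.array([.615,.2508])
c=r.camera_info('side');K=np.array(c['K']);T=np.array(c['pose'])
for dd in(z,d):
  a=[]
  for u in range(235,290):
    for v in range(350,400):
      q=atd('side',u,v,dd[v,u])
      if np.linalg.norm(q[:2]-P)<.015: a.append(q[2])
  print(np.median(a),len(a))
cv2.imwrite('pics/s4c.png',cv2.resize(np.ascontiguousarray(p[220:420,180:447,::-1]),(800,600),interpolation=cv2.INTER_CUBIC)); print(r.state()['eef_pos'],r.state()['force'])
```

```text
0.03783950962893068 223Traceback (most recent call last):
  File "<stdin>", line 9, in <module>
  File "h.py", line 11, in atd
    o,d=ray(n,u,v); return o+d*dep
        ~~~^^^^^^^
  File "h.py", line 6, in ray
    c=r.camera_info(n);K=np.array(c['K']);T=np.array(c['pose'])
ValueError: time passes only in moves, steps and waits
```

```bash
python3 - <<'E'
s=open('h.py').read()
s=s.replace("def ray(n,u,v):\n    c=r.camera_info(n)","CI={}\ndef ray(n,u,v):\n    if n not in CI: CI[n]=r.camera_info(n)\n    c=CI[n]"); open('h.py','w').write(s)
E
python3 - <<'E'
from h import *
f=np.load('pics/s4.npz');p=f['p'];d=f['d']; z=np.load('pics/side0.npz')['d']
P=np.array([.615,.2508])
for dd in(z,d):
  a=[]
  for u in range(235,290):
    for v in range(350,400):
      q=atd('side',u,v,dd[v,u])
      if np.linalg.norm(q[:2]-P)<.015: a.append(q[2])
  print(np.median(a),len(a))
cv2.imwrite('pics/s4c.png',cv2.resize(np.ascontiguousarray(p[220:420,180:447,::-1]),(800,600),interpolation=cv2.INTER_CUBIC)); print(r.state()['eef_pos'],r.state()['clock'])
E
```

```text
0.03783950962893068 223
0.03043088491433399 220
[0.53460746 0.12853929 0.14988086] 8.2667
```

View pics/s4c.png

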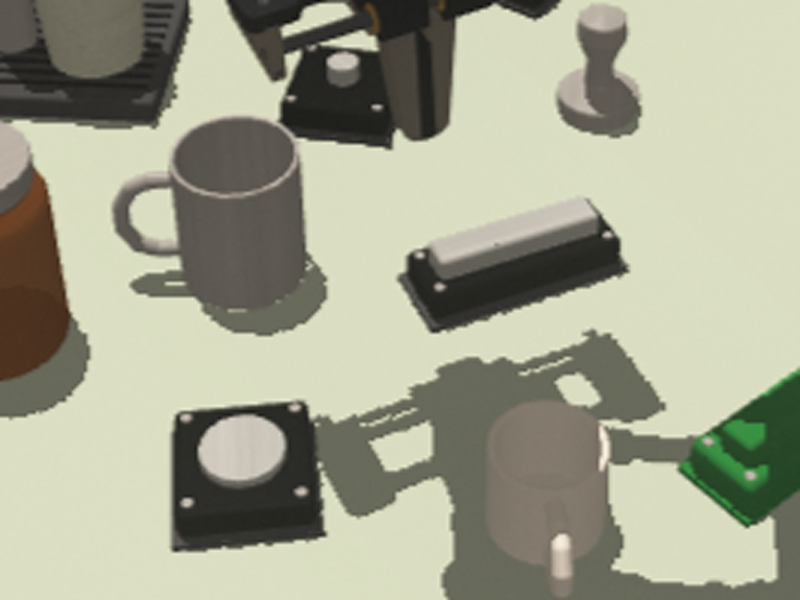

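The large key now sits at 30.4 mm, down from 37.8, so it is fully down. Next is the start bar.

Call:
play_rows(offset=[[-0.7,-0.8,0],[-0.7,-0.8,0],[-0.3,-0.4,-0.6],[0,0,-0.8],[0,0,-0.8],[0,0,-0.6],[0,0,0]], spin=[0,0,0,0,0,0,0])

```text
clock: 8.85
eef_pos: [0.4977, 0.0811, 0.0813]
eef_rot: [0.01, 0.493, 0.869, -0.036]
force: [-1.2, 0.3, -1.2]
grip_width: 0.0002
```

Call:
play_rows(offset=[[-0.45,-0.3,-0.4],[-0.1,0,-0.4],[0,0,-0.2],[0,0,0],[0,0,0]], spin=[0,0,0,0,0])

```text
clock: 9.27
eef_pos: [0.4882, 0.0763, 0.0577]
eef_rot: [0.012, 0.492, 0.87, -0.034]
force: [-0.1, -0.1, -0.0]
grip_width: 0.0005
```

Run:
```python
from h import *
p,d=grab('side','s5')
cv2.imwrite('pics/s5c.png',cv2.resize(np.ascontiguousarray(p[220:370,250:450,::-1]),(800,600),interpolation=cv2.INTER_CUBIC)); print(r.state()['eef_pos'],r.state()['force'])
```

```text
[0.48830567 0.07626649 0.05781886] [-0.6560428  -0.12394293 -0.15802459]
```

View pics/s5c.png

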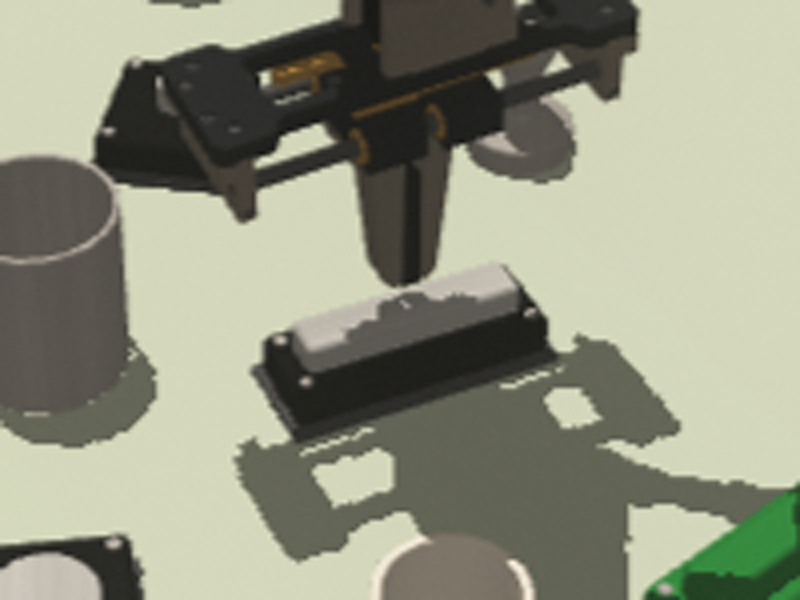

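The fingertip at (400,280) in the crop is above the bar's middle. Pressing.

Call:
play_rows(offset=[[0,0,-0.4],[0,0,-0.3],[0,0,-0.25],[0,0,-0.2],[0,0,-0.2],[0,0,-0.1]], spin=[0,0,0,0,0,0])

```text
clock: 9.82
eef_pos: [0.4925, 0.0766, 0.0302]
eef_rot: [0.013, 0.491, 0.87, -0.034]
force: [-15.9, 0.6, 27.1]
grip_width: 0.0008
```

Call:
play_rows(offset=[[-0.05,0,-0.04],[0,0,-0.03],[0,0,-0.03],[0,0,-0.03],[0,0,-0.03],[0,0,-0.03],[0,0,-0.03],[0,0,-0.03]], spin=[0,0,0,0,0,0,0,0])

```text
clock: 10.48
eef_pos: [0.4923, 0.0766, 0.0306]
eef_rot: [0.011, 0.491, 0.87, -0.036]
force: [-4.9, -0.1, 12.8]
grip_width: 0.0004
```

Steady at the bottom, so I keep holding.

Call:
play_rows(offset=[[0,0,-0.03],[0,0,-0.03],[0,0,-0.03],[0,0,-0.03],[0,0,-0.03],[0,0,-0.03],[0,0,-0.03],[0,0,-0.03],[0,0,-0.03],[0,0,-0.03],[0,0,-0.03],[0,0,-0.03],[0,0,-0.03],[0,0,-0.03],[0,0,-0.03],[0,0,-0.03],[0,0,-0.03]], spin=[0,0,0,0,0,0,0,0,0,0,0,0,0,0,0,0,0])

```text
clock: 11.9
eef_pos: [0.4922, 0.0766, 0.0306]
eef_rot: [0.006, 0.491, 0.87, -0.041]
force: [-5.1, 0.9, 13.3]
grip_width: 0.0003
```

Call:
play_rows(offset=[[0,0,0.5],[0,0,0.8],[0,0,0.9],[0,0,0.9],[0,0,0.9],[0,0,0.9],[0,-0.8,0.9],[0,-0.8,0.6],[0,-0.8,0.3],[0,-0.8,0.2],[0,-0.8,0.2],[0,-0.8,0.2],[0,0,0],[0,0,0]], spin=[0,0,0,0,0,0,0,0,0,0,0,0,0,0])

```text
clock: 13.07
eef_pos: [0.4894, -0.0481, 0.2118]
eef_rot: [0.003, 0.491, 0.87, -0.042]
force: [-0.4, 0.5, -0.5]
grip_width: 0.0006
```

Run:
```python
from h import *
p,d=grab('side','s6'); z=np.load('pics/side0.npz')['d']
def med(n,P,rad,u0,u1,v0,v1):
  o=[]
  for dd in(z,d):
    a=[q[2] for u in range(u0,u1) for v in range(v0,v1) for q in [atd('side',u,v,dd[v,u])] if np.linalg.norm(q[:2]-P)<rad]
    o.append((round(float(np.median(a)),4) if a else None,len(a)))
  print(n,o)
med('bar',np.array([.4864,.0745]),.010,310,395,280,330)
med('large',np.array([.615,.2508]),.015,235,290,350,400)
med('small',np.array([.6132,-.08]),.006,270,320,230,270)
D=np.array([.523,.853]);C=np.array([.498,-.256])
for dd in(z,d):
  a=[]
  for u in range(325,390):
    for v in range(180,225):
      q=atd('side',u,v,dd[v,u]); s=(q[:2]-C)@D; w=(q[:2]-C)@[-D[1],D[0]]
      if abs(w)<.016 and abs(s)<.022: a.append((s,q[2]))
  a=np.array(a); print('rocker slope',np.polyfit(a[:,0],a[:,1],1),len(a))
print(r.state()['eef_pos'],r.state()['force'])
```

```text
bar [(0.0386, 66), (0.0381, 60)]
large [(0.0378, 223), (0.0304, 220)]
small [(0.0382, 12), (0.0384, 16)]
rocker slope [0.11037885 0.03808519] 123
rocker slope [-0.15540402  0.03840136] 184
[ 0.48939324 -0.04796269  0.21177086] [-0.78519389  0.41662495  0.85568419]
```

View pics/s6.png

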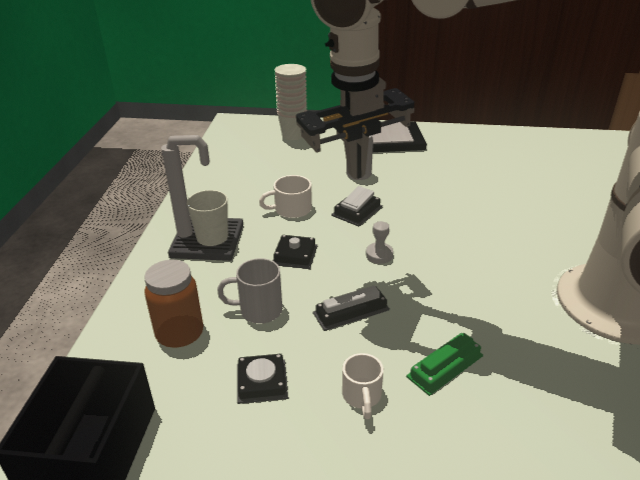

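Every control is in its wanted state, no bystander has moved, and the arm hangs free. Handing in.

```bash
python3 -c "
from cell import r
print(r.finish_job())"
```

```text
the job is handed in; nothing more can be done
None
```

I tipped the rocker on, pressed the large key down, held the start bar down for about 2 s and released it, then handed the job in at about 13 s.

Last checks, from the side camera's depth and picture:

| Item | Before | After |
|---|---|---|
| Rocker slope | +0.11 rad | -0.16 rad |
| Large key top | 37.8 mm | 30.4 mm |
| Start bar top | 38.6 mm | 38.1 mm (up again) |
| Small key top | 38.2 mm | 38.4 mm (unpressed) |

- **Rocker:** the slope change was about 0.27 rad from the side camera and 0.30 rad from the top camera. The two disagree slightly. The side figure is close to the 0.26 limit if read as an absolute angle, but the mirrored tilt and the hard stop both point to fully on.
- **Bystanders:** none had visibly moved in the last picture (checked by eye only). The arm was clear, with the tip at z = 0.21 m and about 1 N on the wrist.
- **Press force:** the rocker press reached 55.6 N vertically (about 61 N in total) at its stop. This was through the fingertips and under the 120 N wrist limit, but harder than needed.
- **Script error:** one measuring script stopped on an error and was rerun on the saved picture, without moving the arm.

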